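# Empty only the roller side of a divided dish on a tilting rotary table

### The arm

A 6-joint arm with a two-finger parallel gripper is mounted at the origin on the work surface. World frame = base frame: x ahead of the robot, y to its left, z up, the work surface at z = 0. Lengths are in mm, angles in rad, forces in N, time in s.
With the tool pointing down it reaches from about 350 to 775 mm from the base axis. Payload 7.3 kg.
Tool frame: the origin (TCP) lies between the finger pads; the fingertips stand 8 mm ahead of it and the grasp point (between the pads) lies 11 mm behind it; y points along the fingers, z is the direction in which the jaws open and shut, and the axes are right-handed (so a half turn about y gives the same grasp; the last joint's range is limited). The gripper opens to 92 mm and grips with 3 to 60 N. Pads are 19 mm wide; open, the fingers measure 130 mm over their backs; the gripper's body (75 mm by 190 mm) begins 47 mm behind the grasp point.
Start: joints at [1.037, 0.342, 1.524, -0, 1.275, -0.146], TCP at [198.517, 486.04, 234.741] pointing down, gripper open.
Joint ranges: [-2.53, 2.53], [-0.77, 2.02], [0.04, 2.7], [-1, 4.14], [0.28, 2.66], [-3.11, 3.11]. Speed limits (rad/s): [2.57, 2.57, 3.14, 3.14, 3.14, 3.14].

### API

Orientations are given as [roll, pitch, yaw] about the fixed x, y, z axes, in that order (R = Rz(yaw) Ry(pitch) Rx(roll)).
In Python, from plant import bot, vision, job gives the robot as it stands. The module is installed in compiled form; this text tells all that it offers.
- The arm moves only by the tool arm_command, never from a script. Its argument "deltas" is a list of rows, each a list of 4 numbers: the shift along the tool's x, y, z in m, then the turn about the tool's y in degrees. In form: [[x, y, z, twist], ...]. A call has 1 to 5 rows; each row shifts and turns the commanded pose from where the row before left it, along the tool's axes as they then stand; what a row does not reach is not made up. A row lasts 1/10 s, in which the tool goes at most 50 mm and 8.59 degrees, less where a joint would pass 70% of its speed; a pose out of reach is approached as far as the arm can. A call is refused whole if a number of a shift passes 0.05 or a number of a turn 8.59, either way. A call with a gripper value outside its range is refused whole. "claw" is the closure in counts, from 0 (fully open) to 255 (shut), set as the call begins (left out, the last holds). The fingers move at their own pace and stop on an object; the grip force is fixed at half the most. Time passes only in rows, so rows that do not move let the fingers close. It gives the time, the measured TCP pose, the force and the opening at its end, in the units of the state.
- bot.get_obs(): the state, without advancing time (a new reading comes with each control period).
- vision.capture(name): name is "side" or "top" or "wrist"; returns a dict with "img" (420x560x3 uint8, red, green, blue), "camera_matrix" (3x3 intrinsics, pixels), "dist_coeffs" ([k1, k2, p1, p2, k3] as OpenCV has them; the pictures are not rectified), "world_to_cam" (4x4, takes a point from world to camera coordinates); the wrist camera has in their place "mount" (4x4, takes a point from camera to tool coordinates, whose origin is the TCP and whose axes are the tool frame's). Camera axes: x right, y down, z forward; pixel columns grow to the right and rows downward; lengths in mm; the calibration is good to about 2 mm. A picture is of the moment at which its call begins: read the wrist's pose just before it. There is no depth.
- job.close_job(): hands the job in, once; it reports no verdict.
Trained networks look in a picture, given as the dict that the camera call returned (one of the last four; its "shot" number tells which), for a name from the list of things; names that differ only in an ending like _2 or _b are one class to them, and where a whole thing is asked for, a point or a joint stands for the part that bears it (a point fixed in the world has none). Each returns a list of dicts, best first, with "confidence" (0 to 1); they miss things now and then, are a little off and sometimes report something else, mostly with a low value. They report only what shows in the picture. A call takes as long as a camera call.
- vision.find_in(picture, name): "xyz" ([x, y, z] in mm, in the coordinates of the camera as it stood for that picture, good to about 4 mm: the middle of the surface that is visible of it).
- vision.regions_of(picture, name): "mask" (420x560 bool, what is visible of it).
The state is a dict: "time": time; "joint_positions": joint angles; "dq": joint speeds; "tau": joint torques, N m; "tool_pos": TCP position; "tcp_rot": TCP orientation; "contact_force": force on the tool from outside, world axes, zero at the start; "moment": the same for the moment, N m; "grip_width": finger opening in mm.
Only numpy, scipy, OpenCV 4.12 (cv2) and the standard library are available. Lean on these libraries where they do the work, as an engineer would, in place of code of your own. Each camera call takes 0.05 s, during which the arm holds its last target. There are 200 camera calls.

### The job

Empty only the three round steel rollers out of the divided dish into the loose grey tray: bring the tray under the dish's pouring side, turn the dish so that the rollers' half faces that side, tip the rotary table fully over by its lever and then bring it back level. The three square blocks must stay in the dish. Do not touch the rollers or blocks with the robot, and leave the four other instruments on the plate where they are.

Things in the scene. Friction and masses are not known exactly. Their poses are not given: they have to be found in the camera images.
- stand: Fixed iron stand of a tilting rotary table. Origin: on the granite below the dish centre. Base plate 280 mm (x) long, 12 mm thick, from y = -15 to +100 mm; posts (12 by 30 mm) at x = +-122 mm up to z = 165 mm. Tilting axis: along the stand's x at z = 150 mm. The dish pours to the stand's -y side; fully tipped its lowest edge is at about y = -40, z = 63 mm.
- front_edge (a point): Middle of the base plate's front edge on the pouring side (stand x = 0, y = -15 mm), on the granite; axes as the stand's. A tray on the granite with its long (180 mm) wall up against this edge, centred on it, catches what slides out.
- rocker (a joint): Tilt of table and dish about the stand's x axis: 0 = level (stop), 1.22 rad = fully tipped towards -y (stop). Friction holds it anywhere (0.7 N m, up to about 1.1 with the load). It is moved by two plain lever rods that form a V of 90 degrees, fixed to it in the plane x = -150 mm of the stand, outside the post.
- tip_rod (a point): End of the first lever rod (steel, 14 mm thick, 115 mm long from the tilting axis). At tilt t it leans 10 degrees + t from vertical towards the stand's -y. Push it over and down towards -y, with closed fingers for instance, to tip the table.
- level_rod (a point): End of the second lever rod, same size. At tilt t it leans 80 degrees - t from vertical towards the stand's +y: low when level, nearly upright when fully tipped. Push it over and down towards +y to bring the table back level.
- dish: Round aluminium dish, held captive in the black tilting table but free to turn on it by any angle. Origin: centre of its floor (150 mm above the granite when level, on the tilting axis). Flat floor 152 mm across, flared rim to 190 mm rising only 7 mm, one upright divider 5 mm thick and 42 mm high across the floor along the dish's x.
- roller_side (a point): Point on the dish floor 45 mm from the centre (dish -y), in the half which holds the rollers; the blocks are in the other half. When the dish's x and y axes agree with the stand's, this half faces the pouring side. At the start the dish is turned at least 0.7 rad away from that, either way round.
- peg_a (a point): Centre of the top of an upright steel peg (16 mm diameter, 63 mm above the dish floor, free all round) at one end of the divider, 88 mm from the dish centre along dish +x. Pushed sideways with some 2 N it turns the dish, which stays where it is left.
- peg_b (a point): The same, for the peg at the other end of the divider (dish -x).
- tray: Loose grey open tray, 180 mm (x) by 160 mm (y) by 40 mm high, walls and floor 8 mm thick, about 0.45 kg. Origin: centre of its underside.
- test_cylinder: Steel roundness test cylinder, 60 mm diameter, foot 72 mm, 110 mm high, upright. Origin under its centre. Leave alone.
- surface_gauge: Surface gauge: cast-iron block 70 by 70 by 40 mm with a column to 210 mm and a slanting scriber that reaches 70 mm sideways. Origin under its centre. Leave alone.
- ceramic_square: White ceramic L-shaped square standing on its 90 mm (y) by 25 mm (x) leg, 120 mm high at its -y end. Origin under its centre. Leave alone.
- probe_stand: Chrome indicator probe on an iron foot 72 mm across, column to 180 mm, arm reaching 70 mm towards its +x at 165 mm height. Origin under its centre. Leave alone.
- roller1: Round steel roller, 28 mm diameter, 28 mm high, standing in the rollers' half of the dish. Origin: centre of its lower end.
- block1: Square steel block, 25 by 25 by 28 mm high, standing in the other half of the dish. Origin: centre of its underside.
- roller2: Round steel roller, 28 mm diameter, 28 mm high, standing in the rollers' half of the dish. Origin: centre of its lower end.
- block2: Square steel block, 25 by 25 by 28 mm high, standing in the other half of the dish. Origin: centre of its underside.
- roller3: Round steel roller, 28 mm diameter, 28 mm high, standing in the rollers' half of the dish. Origin: centre of its lower end.
- block3: Square steel block, 25 by 25 by 28 mm high, standing in the other half of the dish. Origin: centre of its underside.

How it is judged:
By the outcome, as a careful person would: the job done as asked, in the order asked, and still so for the second after the job is handed in, with the robot touching nothing.
It also fails if it takes over 72 s, if anything falls off the work surface, if the arm or the gripper's body presses on something with over 40 N, if the wrist force passes 120 N, or if a joint passes its speed limit or range.

## Working session

There is one attempt and no reset: what is moved stays moved. The work goes in short steps, Python scripts to look and compute and a tool call to move; the robot and the scene stay as the last step left them, time stands still between calls to the robot, and variables do not carry over. Pictures are saved under pics/ and viewed, about 8 in all and at most 12, crops included, and the job is handed in when it is done.

Besides the shell and the picture viewer there is one more tool, called after "Emit:" as name(argument=value, ...), one argument or row to a line, values as JSON. arm_command: Moves the arm, as the interface text tells. Its arguments: {"type":"object","properties":{"deltas":{"type":"array","items":{"type":"array","items":{"type":"number"}}},"claw":{"type":"number"}},"required":["deltas"]}

```bash
mkdir -p pics; cat > h.py <<'E'
import numpy as np, cv2
from plant import bot, vision, job
from scipy.spatial.transform import Rotation as R
def toolT(o):
    T=np.eye(4);T[:3,:3]=R.from_euler('xyz',o['tcp_rot']).as_matrix();T[:3,3]=o['tool_pos'];return T
def cap(n,save=None):
    o=bot.get_obs();p=vision.capture(n)
    p['c2w']=toolT(o)@np.array(p['mount']) if n=='wrist' else np.linalg.inv(p['world_to_cam'])
    if save: cv2.imwrite('pics/'+save,p['img'][:,:,::-1])
    return p
def find(p,n,k=1):
    return [(np.round((p['c2w']@np.r_[d['xyz'],1])[:3],0),round(d['confidence'],2)) for d in vision.find_in(p,n)[:k]]
def ray(p,uv):
    q=cv2.undistortPoints(np.array([[uv]],float),np.array(p['camera_matrix']),np.array(p['dist_coeffs']))[0,0]
    d=p['c2w'][:3,:3]@np.r_[q,1];return p['c2w'][:3,3],d
def atz(p,uv,z):
    c,d=ray(p,uv);return c+d*(z-c[2])/d[2]
def proj(p,X):
    w=np.linalg.inv(p['c2w']);return cv2.projectPoints(np.array(X,float).reshape(-1,1,3),cv2.Rodrigues(w[:3,:3])[0],w[:3,3],np.array(p['camera_matrix']),np.array(p['dist_coeffs']))[0][:,0]
E
python3 - <<'E'
from h import *
o=bot.get_obs();print(o['time'],o['tool_pos'],o['tcp_rot'],o['grip_width'],o['contact_force']);print(toolT(o)[:3,:3].round(2))
for c in('top','side'):
    p=cap(c,c+'0.png');print(c,p['c2w'][:3,3].round())
    for n,k in [('stand',1),('tip_rod',2),('level_rod',2),('dish',1),('roller_side',1),('peg_a',2),('tray',1),('test_cylinder',1),('surface_gauge',1),('ceramic_square',1),('probe_stand',1),('roller1',3),('block1',3),('front_edge',1)]:
        print(n,find(p,n,k))
E
```

```text
0.0 [198.29509822 485.67727904 234.02861465] [-1.57238019e+00  2.35692639e-04 -3.87772206e-01] 92.00789120918323 [-0.79093518  0.07943686 -0.06265952]
[[ 0.93 -0.    0.38]
 [-0.38 -0.    0.93]
 [-0.   -1.   -0.  ]]
top [ 409.  106. 1168.]
stand [(array([513., 173., 132.]), 0.95)]
tip_rod [(array([495., 143., 162.]), 0.56)]
level_rod [(array([494., 143., 156.]), 0.74)]
dish [(array([605., 118., 148.]), 0.58)]
roller_side [(array([608., 111., 152.]), 0.95)]
peg_a [(array([607., 119., 150.]), 0.67), (array([512., 174., 132.]), 0.65)]
tray [(array([ 555., -242.,   10.]), 0.64)]
test_cylinder [(array([446., 400., 110.]), 0.55)]
surface_gauge [(array([774., -16.,  36.]), 0.6)]
ceramic_square [(array([ 387., -129.,   23.]), 0.64)]
probe_stand [(array([ 555., -240.,   11.]), 0.46)]
roller1 [(array([644., 147., 176.]), 0.49), (array([609., 163., 180.]), 0.43), (array([ 557., -240.,   12.]), 0.23)]
block1 [(array([615.,  77., 180.]), 0.58), (array([650.,  96., 179.]), 0.55), (array([568.,  84., 174.]), 0.42)]
front_edge [(array([509., 170., 131.]), 0.88)]
side [233. 863. 987.]
stand [(array([568., 167.,  16.]), 0.72)]
tip_rod [(array([518., 170., 134.]), 0.72), (array([605., 171., 176.]), 0.38)]
level_rod [(array([515., 169., 133.]), 0.56)]
dish [(array([604., 124., 153.]), 0.78)]
roller_side [(array([606., 122., 156.]), 0.85)]
peg_a [(array([600., 120., 159.]), 0.95)]
tray [(array([ 558., -241.,   11.]), 0.68)]
test_cylinder [(array([445., 429.,  94.]), 0.76)]
surface_gauge [(array([774., -13., 147.]), 0.74)]
ceramic_square [(array([ 383., -131.,   43.]), 0.89)]
probe_stand [(array([618., 391.,  30.]), 0.82)]
roller1 [(array([603., 170., 177.]), 0.75), (array([562., 147., 179.]), 0.65), (array([645., 150., 180.]), 0.53)]
block1 [(array([614.,  75., 178.]), 0.72), (array([652.,  93., 178.]), 0.45)]
front_edge [(array([569., 169.,  11.]), 0.69)]
```

View pics/top0.png

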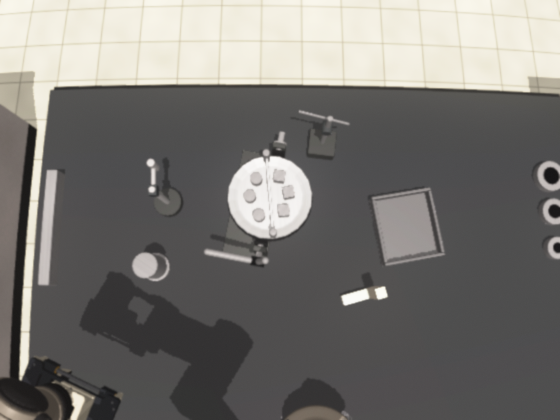

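View pics/side0.png

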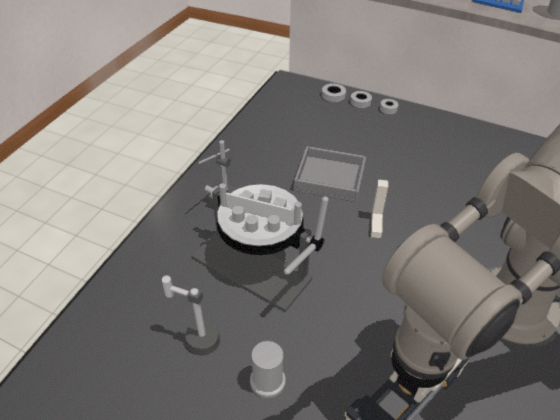

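Top view: dish centred at about (269,197), pegs at (266,153) and (273,232), rollers on the left half (world +y), blocks on the right, level rod pointing left with its end at (207,253), tray at (407,226). The side view agrees. The dish needs roughly a half turn.

```bash
python3 - <<'E'
from h import *
a=cv2.imread('pics/top0.png')[110:270,190:340];b=cv2.imread('pics/side0.png')[130:310,190:340]
f=8/3
A=cv2.resize(a,None,fx=f,fy=f,interpolation=2);B=cv2.resize(b,None,fx=f,fy=f,interpolation=2)
C=np.zeros((480,800,3),np.uint8);C[:A.shape[0],:400]=A[:480];C[:B.shape[0],400:]=B[:480]
C=np.clip(C.astype(float)**.7*255**.3,0,255).astype(np.uint8)
cv2.imwrite('pics/crop.png',C)
p=cap('top')
for n in('tray','dish','ceramic_square'):
    m=vision.regions_of(p,n)[0]['mask'].astype(np.uint8)
    print(n,m.sum(),cv2.minAreaRect(cv2.findNonZero(m)), (cv2.boxPoints(cv2.minAreaRect(cv2.findNonZero(m)))).round(1).tolist())
    if n=='tray':
        q=[atz(p,u,40)[:2].round(1) for u in cv2.boxPoints(cv2.minAreaRect(cv2.findNonZero(m)))];print(q)
    if n=='dish':
        c=cv2.fitEllipse(max(cv2.findContours(m,0,1)[0],key=len));print(c,atz(p,c[0],157))
E
```

```text
tray 4654 ((269.305419921875, 197.43624877929688), (83.31290435791016, 81.22459411621094), 28.442928314208984) [[213.3000030517578, 213.3000030517578], [252.0, 141.89999389648438], [325.29998779296875, 181.60000610351562], [286.6000061035156, 253.0]]
[array([586.3, 259.4]), array([775.5, 164.2]), array([671. , -25.7]), array([487.1,  73.4])]
dish 4569 ((269.7500305175781, 196.75001525878906), (82.73149108886719, 82.02438354492188), 45.0) [[211.5, 196.5], [269.5, 138.5], [328.0, 197.0], [270.0, 255.0]]
((269.5599060058594, 196.565673828125), (81.95024108886719, 83.12034606933594), 166.39016723632812) [607.60009667 116.0126994  157.        ]
ceramic_square 584 ((363.3792419433594, 294.8154296875), (14.366252899169922, 46.80617904663086), 79.99201965332031) [[339.1000061035156, 291.79998779296875], [385.20001220703125, 283.70001220703125], [387.70001220703125, 297.79998779296875], [341.6000061035156, 306.0]]
```

View pics/crop.png

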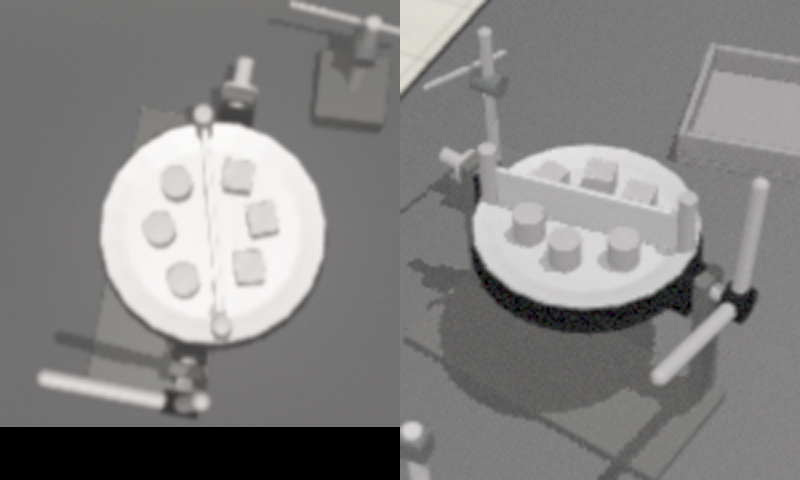

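```bash
python3 - <<'E'
from h import *
p=cap('top');s=cap('side')
P=atz(p,(266.1,152.7),213);Q=atz(p,(272.5,232.2),213);print('pegs',P,Q,(P+Q)/2,np.linalg.norm(P-Q),'ang',np.arctan2(*(P-Q)[1::-1]))
L=atz(p,(206.6,252.1),170);T=atz(p,(265.4,260.7),263);print('top L,T',L,T)
L2=atz(s,(286.8,271),170);T2=atz(s,(325,199.5),263);print('side L,T',L2,T2)
d=(L-T)[:2];print('yaw from rods',np.arctan2(d[1],d[0])-np.pi/2)
c=np.array([606.5,117.])
for yaw in(-.2,-.15,-.1):
    r=R.from_euler('z',yaw).as_matrix()
    for l in((-150,-20,263),(-150,113,170),(-140,100,12),(140,100,12),(-140,-15,12),(140,-15,12)):
        X=r@l+np.r_[c,0];print(yaw,l,X.round(),proj(p,X).round(1),proj(s,X).round(1))
m=cv2.cvtColor(p['img'][175:275,360:450],cv2.COLOR_RGB2GRAY)
for u in [(371,196),(429.5,188.5),(443,253.5),(385,264)]: print(atz(p,u,40).round(1))
m=p['img']
E
```

```text
pegs [694.76673434 123.92736223 213.        ] [519.31759964 108.53755838 213.        ] [607.04216699 116.23246031 213.        ] 176.12281206476607 ang 0.08749267605041497
top L,T [478.85857057 254.33484048 170.        ] [456.05302713 122.20486204 263.        ]
side L,T [481.29254874 254.51288691 170.        ] [457.0122064  122.14299756 263.        ]
yaw from rods -0.1709153696035437
-0.2 (-150, -20, 263) [456. 127. 263.] [[262.9 261. ]] [[324.8 201.3]]
-0.2 (-150, 113, 170) [482. 258. 170.] [[205.2 250.7]] [[285.9 272. ]]
-0.2 (-140, 100, 12) [489. 243.  12.] [[220.2 252.5]] [[284.2 310.4]]
-0.2 (140, 100, 12) [764. 187.  12.] [[243.8 149.4]] [[191.3 254.1]]
-0.2 (-140, -15, 12) [466. 130.  12.] [[264.1 261.8]] [[312.3 277.7]]
-0.2 (140, -15, 12) [741.  74.  12.] [[286.1 158. ]] [[221.5 226.8]]
-0.15 (-150, -20, 263) [455. 120. 263.] [[266.7 261.1]] [[326.3 199. ]]
-0.15 (-150, 113, 170) [475. 251. 170.] [[208.  253.8]] [[290.3 270.8]]
-0.15 (-140, 100, 12) [483. 237.  12.] [[222.5 254.9]] [[287.8 309.4]]
-0.15 (140, 100, 12) [760. 195.  12.] [[240.9 150.7]] [[191.  256.8]]
-0.15 (-140, -15, 12) [466. 123.  12.] [[266.8 262. ]] [[313.6 275.6]]
-0.15 (140, -15, 12) [743.  81.  12.] [[283.6 157.3]] [[219.6 228.3]]
-0.1 (-150, -20, 263) [455. 112. 263.] [[270.5 261.1]] [[327.5 196.7]]
-0.1 (-150, 113, 170) [469. 244. 170.] [[210.9 256.8]] [[294.6 269.5]]
-0.1 (-140, 100, 12) [477. 230.  12.] [[224.9 257.2]] [[291.3 308.1]]
-0.1 (140, 100, 12) [756. 203.  12.] [[238.  152.2]] [[190.8 259.4]]
-0.1 (-140, -15, 12) [466. 116.  12.] [[269.6 262. ]] [[314.8 273.5]]
-0.1 (140, -15, 12) [744.  88.  12.] [[281.  156.7]] [[217.7 229.9]]
[ 634.2 -143.5   40. ]
[ 655.8 -299.4   40. ]
[ 486.3 -327.2   40. ]
[ 460.  -174.8   40. ]
```

```bash
cat >> h.py <<'E'
def plan(wps,step=40,tw=8):
    """wps: [(x,y,z,theta)], theta=world angle of the jaw axis; prints rows of 5"""
    o=bot.get_obs();T=toolT(o);p=np.array(o['tool_pos']);th=np.arctan2(T[1,2],T[0,2]);rows=[]
    for w in wps:
        q=np.array(w[:3],float);dt=w[3]-th
        n=int(max(np.ceil(np.linalg.norm(q-p)/step),np.ceil(abs(np.degrees(dt))/tw),1))
        for i in range(n):
            d=(q-p)/n;s,c=np.sin(th),np.cos(th)
            rows.append([round((d[0]*s-d[1]*c)/1e3,4),round(-d[2]/1e3,4),round((d[0]*c+d[1]*s)/1e3,4),round(-np.degrees(dt)/n,2)]);th+=dt/n
        p=q;rows.append(None)
    rows=[r for r in rows if r]
    for i in range(0,len(rows),5): print(rows[i:i+5])
def st():
    o=bot.get_obs();T=toolT(o);print('t',round(o['time'],2),np.round(o['tool_pos'],1),'th',round(np.arctan2(T[1,2],T[0,2]),3),'F',np.round(o['contact_force'],1),'w',round(o['grip_width'],1),'q',np.round(o['joint_positions'],2))
E
python3 - <<'E'
from h import *
plan([(230,460,330,1.183),(430,200,335,.7),(500,-60,330,.4),(500,-270,250,.163)],45,8.5)
E
```

```text
[[np.float64(0.013), np.float64(-0.0317), np.float64(-0.0041), np.float64(-0.0)], [np.float64(0.013), np.float64(-0.0317), np.float64(-0.0041), np.float64(-0.0)], [np.float64(0.013), np.float64(-0.0317), np.float64(-0.0041), np.float64(-0.0)], [np.float64(0.0354), np.float64(-0.0006), np.float64(-0.0206), np.float64(3.46)], [np.float64(0.0366), np.float64(-0.0006), np.float64(-0.0185), np.float64(3.46)]]
[[np.float64(0.0377), np.float64(-0.0006), np.float64(-0.0162), np.float64(3.46)], [np.float64(0.0386), np.float64(-0.0006), np.float64(-0.0139), np.float64(3.46)], [np.float64(0.0393), np.float64(-0.0006), np.float64(-0.0116), np.float64(3.46)], [np.float64(0.04), np.float64(-0.0006), np.float64(-0.0092), np.float64(3.46)], [np.float64(0.0404), np.float64(-0.0006), np.float64(-0.0067), np.float64(3.46)]]
[[np.float64(0.0408), np.float64(-0.0006), np.float64(-0.0043), np.float64(3.46)], [np.float64(0.0407), np.float64(0.0008), np.float64(-0.019), np.float64(2.86)], [np.float64(0.0416), np.float64(0.0008), np.float64(-0.0169), np.float64(2.86)], [np.float64(0.0424), np.float64(0.0008), np.float64(-0.0148), np.float64(2.86)], [np.float64(0.043), np.float64(0.0008), np.float64(-0.0127), np.float64(2.86)]]
[[np.float64(0.0436), np.float64(0.0008), np.float64(-0.0105), np.float64(2.86)], [np.float64(0.0441), np.float64(0.0008), np.float64(-0.0083), np.float64(2.86)], [np.float64(0.0387), np.float64(0.016), np.float64(-0.0164), np.float64(2.72)], [np.float64(0.0394), np.float64(0.016), np.float64(-0.0145), np.float64(2.72)], [np.float64(0.0401), np.float64(0.016), np.float64(-0.0126), np.float64(2.72)]]
[[np.float64(0.0406), np.float64(0.016), np.float64(-0.0107), np.float64(2.72)], [np.float64(0.0411), np.float64(0.016), np.float64(-0.0088), np.float64(2.72)]]
```

Emit:
arm_command(
  deltas=[
    [0.013,-0.032,-0.004,0],
    [0.013,-0.032,-0.004,0],
    [0.013,-0.032,-0.004,0],
    [0.035,0,-0.02,3.5],
    [0.037,0,-0.018,3.5],
  ],
)

```text
time: 2.3
tool_pos: [281.0, 395.8, 331.7]
tcp_rot: [-1.568, -0.001, -0.511]
contact_force: [0.1, 1.5, 0.0]
grip_width: 91.9
```

Emit:
arm_command(
  deltas=[
    [0.038,0,-0.016,3.5],
    [0.039,0,-0.014,3.5],
    [0.039,0,-0.012,3.5],
    [0.04,0,-0.009,3.5],
    [0.04,0,-0.007,3.5],
  ],
)

```text
time: 2.8
tool_pos: [405.6, 231.6, 330.9]
tcp_rot: [-1.57, -0.0, -0.818]
contact_force: [-0.1, 0.9, 0.6]
grip_width: 91.8
```

Emit:
arm_command(
  deltas=[
    [0.041,0,-0.004,3.5],
    [0.041,0,-0.019,2.9],
    [0.042,0,-0.017,2.9],
    [0.042,0,-0.015,2.9],
    [0.043,0,-0.013,2.9],
  ],
)

```text
time: 3.3
tool_pos: [475.5, 24.5, 330.9]
tcp_rot: [-1.57, -0.0, -1.081]
contact_force: [0.4, 0.7, 0.2]
grip_width: 91.6
```

Emit:
arm_command(
  deltas=[
    [0.044,0,-0.01,2.9],
    [0.044,0,-0.008,2.9],
    [0.039,0.016,-0.016,2.7],
    [0.039,0.016,-0.014,2.7],
    [0.04,0.016,-0.013,2.7],
  ],
)

```text
time: 3.8
tool_pos: [497.9, -187.8, 282.2]
tcp_rot: [-1.57, -0.0, -1.324]
contact_force: [0.4, -0.2, 0.4]
grip_width: 92.0
```

Emit:
arm_command(
  deltas=[
    [0.041,0.016,-0.011,2.7],
    [0.041,0.016,-0.009,2.7],
    [0,0,0,0],
  ],
)

```text
time: 4.1
tool_pos: [495.4, -274.6, 247.7]
tcp_rot: [-1.574, 0.002, -1.422]
contact_force: [-0.3, 0.0, -0.0]
grip_width: 91.6
```

```bash
python3 - <<'E'
from h import *
st();p=cap('wrist','w1.png');t=cap('top','t1.png');np.save('w1.npy',p['c2w'])
r=R.from_euler('z',.163).as_matrix()
for l in [(-90,-80),(90,-80),(90,80),(-90,80)]: print(proj(p,r@np.r_[l,40]+[559,-236,0]).round())
print(find(p,'tray',3),find(t,'tray',3))
E
```

```text
t 4.1 [ 495.4 -274.6  247.7] th 0.149 F [-0.3  0.  -0. ] w 91.6 q [-0.64  0.41  1.38 -0.    1.35 -0.79]
[[266. 233.]]
[[423. 231.]]
[[437.  84.]]
[[262.  84.]]
[] [(array([ 556., -243.,   12.]), 0.68)]
```

View pics/w1.png

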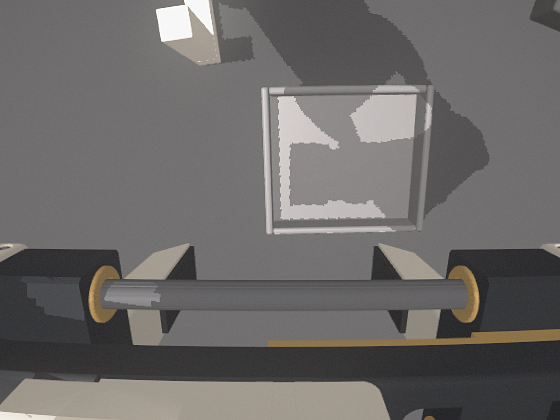

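The tray's top corners in the wrist view, at (263,88), (434,86), (424,232) and (266,234), match the model (centre 559,-236, yaw 0.163) within 1–4 px. I'll grasp its near short wall.

Emit:
arm_command(
  deltas=[
    [0.006,0.045,-0.008,-0.4],
    [0.006,0.045,-0.008,-0.4],
    [0,0.045,0,0],
    [0,0.045,0,0],
    [0,0.036,0,0],
  ],
)

```text
time: 4.8
tool_pos: [483.3, -283.2, 33.6]
tcp_rot: [-1.571, 0.0, -1.4]
contact_force: [1.1, 0.4, 0.4]
grip_width: 91.6
```

Emit:
arm_command(
  deltas=[
    [0,0.01,0,0],
    [0,0,0,0],
  ],
)

```text
time: 5.0
tool_pos: [483.2, -283.7, 24.5]
tcp_rot: [-1.572, 0.001, -1.4]
contact_force: [1.1, 0.0, 0.6]
grip_width: 91.7
```

Emit:
arm_command(
  deltas=[
    [0,0,0,0],
    [0,0,0,0],
    [0,0,0,0],
    [0,0,0,0],
    [0,0,0,0],
  ],
  claw=255,
)

```text
time: 5.5
tool_pos: [483.3, -285.1, 25.3]
tcp_rot: [-1.57, -0.001, -1.402]
contact_force: [-0.1, 0.5, 0.3]
grip_width: 56.1
```

Emit:
arm_command(
  deltas=[
    [0,0,0,0],
    [0,0,0,0],
    [0,0,0,0],
    [0,0,0,0],
  ],
)

```text
time: 5.9
tool_pos: [483.0, -284.8, 24.6]
tcp_rot: [-1.571, 0.0, -1.402]
contact_force: [-0.4, 0.7, 0.2]
grip_width: 24.5
```

```bash
python3 - <<'E'
from h import *
st();plan([(530,-215,19,.163),(535,-120,19,.0),(510,-30,19,-.171)],20,3)
E
```

```text
t 5.9 [ 483.  -284.8   24.6] th 0.169 F [-0.4  0.7  0.2] w 24.5 q [-0.67  0.65  1.66  0.    0.83 -0.84]
[[np.float64(-0.0122), np.float64(0.0011), np.float64(0.0116), np.float64(0.07)], [np.float64(-0.0122), np.float64(0.0011), np.float64(0.0116), np.float64(0.07)], [np.float64(-0.0122), np.float64(0.0011), np.float64(0.0116), np.float64(0.07)], [np.float64(-0.0122), np.float64(0.0011), np.float64(0.0116), np.float64(0.07)], [np.float64(-0.0122), np.float64(0.0011), np.float64(0.0115), np.float64(0.07)]]
[[np.float64(-0.0186), np.float64(-0.0), np.float64(0.0041), np.float64(1.87)], [np.float64(-0.0187), np.float64(-0.0), np.float64(0.0035), np.float64(1.87)], [np.float64(-0.0188), np.float64(-0.0), np.float64(0.0029), np.float64(1.87)], [np.float64(-0.0189), np.float64(-0.0), np.float64(0.0022), np.float64(1.87)], [np.float64(-0.019), np.float64(-0.0), np.float64(0.0016), np.float64(1.87)]]
[[np.float64(-0.018), np.float64(-0.0), np.float64(-0.005), np.float64(1.96)], [np.float64(-0.0178), np.float64(-0.0), np.float64(-0.0056), np.float64(1.96)], [np.float64(-0.0176), np.float64(-0.0), np.float64(-0.0062), np.float64(1.96)], [np.float64(-0.0174), np.float64(-0.0), np.float64(-0.0068), np.float64(1.96)], [np.float64(-0.0171), np.float64(-0.0), np.float64(-0.0074), np.float64(1.96)]]
```

Emit:
arm_command(
  deltas=[
    [0,0.004,0,0],
    [0,0,0,0],
    [0,0,0,0],
    [0,0,0,0],
    [0,0,0,0],
  ],
)

```text
time: 6.4
tool_pos: [482.8, -284.5, 20.3]
tcp_rot: [-1.571, 0.001, -1.402]
contact_force: [-2.0, 0.5, -3.7]
grip_width: 7.6
```

Emit:
arm_command(
  deltas=[
    [-0.006,0,0.006,0],
    [-0.012,0,0.012,0],
    [-0.012,0,0.012,0],
    [-0.012,0,0.012,0],
    [-0.012,0,0.011,0],
  ],
)

```text
time: 6.9
tool_pos: [527.1, -221.6, 20.5]
tcp_rot: [-1.57, 0.0, -1.402]
contact_force: [-0.6, -1.1, -3.8]
grip_width: 7.6
```

Emit:
arm_command(
  deltas=[
    [-0.019,0,0.004,1.9],
    [-0.019,0,0.004,1.9],
    [-0.019,0,0.003,1.9],
    [-0.019,0,0.002,1.9],
    [-0.019,0,0.002,1.9],
  ],
)

```text
time: 7.4
tool_pos: [531.6, -125.2, 20.6]
tcp_rot: [-1.571, 0.0, -1.569]
contact_force: [0.5, -0.2, -4.2]
grip_width: 7.6
```

Emit:
arm_command(
  deltas=[
    [-0.018,0,-0.004,2],
    [-0.018,0,-0.005,2],
    [-0.017,0,-0.005,2],
    [-0.015,0,-0.006,2],
    [-0.012,0,-0.006,2],
  ],
)

```text
time: 7.9
tool_pos: [510.3, -43.3, 20.7]
tcp_rot: [-1.571, 0.001, -1.744]
contact_force: [0.3, -1.3, -4.6]
grip_width: 8.0
```

```bash
python3 - <<'E'
from h import *
st();p=cap('top','t2.png');s=cap('side','s2.png')
a=p['img'][130:300,250:420];b=s['img'][130:300,200:420]
f=2.35
C=np.zeros((400,400+517,3),np.uint8);C[:399,:399]=cv2.resize(a,(399,399),interpolation=2);C[:399,400:917]=cv2.resize(b,(517,399),interpolation=2)
C=np.clip(C[:,:800].astype(float)**.7*255**.3,0,255).astype(np.uint8)
cv2.imwrite('pics/c2.png',C[:,:,::-1]);print(find(p,'tray',2),find(s,'tray',2))
E
```

```text
t 7.9 [510.3 -43.3  20.7] th -0.173 F [ 0.3 -1.3 -4.6] w 8.0 q [-0.23  0.6   1.8   0.    0.74 -0.06]
[(array([646., -22.,  10.]), 0.93), (array([606., 115., 148.]), 0.33)] [(array([551., -47.,   8.]), 0.56), (array([652.,  95., 181.]), 0.41)]
```

View pics/c2.png

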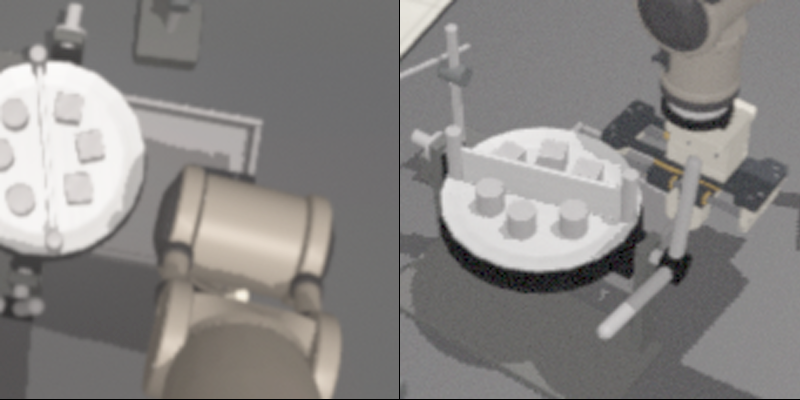

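Top crop: the tray's far right corner is at (262,121), which is px (361.6,181.6). The tray is aligned but still short of the base plate, and the gripper is clear of the dish.

```bash
python3 - <<'E'
from h import *
p=cap('top');st()
r=R.from_euler('z',-.171).as_matrix()
g=cv2.cvtColor(p['img'],6)
f=lambda u,v,z:(r.T@(atz(p,(250+u/2.347,130+v/2.347),z)-[607,116.5,0])).round(1)
print('corner',f(262,121,40),'far edge',f(150,101,40),'near edge pt',f(105,248,40),f(150,255,40))
E
```

```text
t 8.15 [510.7 -44.9  20.7] th -0.17 F [-0.8  0.5 -4. ] w 7.6 q [-0.24  0.6   1.8   0.    0.74 -0.07]
corner [ 104.4 -222.1   40. ] far edge [104.3 -96.8  40. ] near edge pt [-64.3 -75.5  40. ] [ -63.2 -124.4   40. ]
```

Emit:
arm_command(
  deltas=[
    [-0.006,0,-0.003,0],
    [-0.008,0,-0.004,0],
    [-0.008,0,-0.004,0],
    [-0.006,0,-0.003,0],
    [-0.002,0,-0.001,0],
  ],
)

```text
time: 8.65
tool_pos: [500.2, -11.9, 20.7]
tcp_rot: [-1.571, 0.0, -1.741]
contact_force: [-0.0, -1.2, -4.3]
grip_width: 7.9
```

Emit:
arm_command(
  deltas=[
    [0,0,0,0],
    [0,0,0,0],
    [0,0,0,0],
    [0,0,0,0],
  ],
  claw=150,
)

```text
time: 9.05
tool_pos: [501.0, -13.1, 21.0]
tcp_rot: [-1.57, 0.0, -1.742]
contact_force: [-0.5, 0.0, 0.2]
grip_width: 35.0
```

Emit:
arm_command(
  deltas=[
    [0,-0.02,0,0],
    [0,-0.035,0,0],
  ],
  claw=255,
)

```text
time: 9.25
tool_pos: [499.2, -12.7, 74.6]
tcp_rot: [-1.576, 0.0, -1.742]
contact_force: [-0.5, -0.3, -0.6]
grip_width: 25.9
```

```bash
cat >>h.py <<'E'
C0=np.array([607,116.5,0]);RS=R.from_euler('z',-.171).as_matrix()
S=lambda x,y,z,th=-.171:tuple(RS@[x,y,z]+C0)+(th,)
inS=lambda X:(RS.T@(np.array(X)-C0)).round(1)
E
python3 - <<'E'
from h import *
st();print(inS(bot.get_obs()['tool_pos']))
plan([S(-60,-210,76),S(0,-222,60),S(0,-222,20),S(0,-190,20)],40,3)
E
```

```text
t 9.25 [499.2 -12.7  74.6] th -0.172 F [-0.5 -0.3 -0.6] w 25.9 q [-0.18  0.49  1.8   0.    0.86 -0.01]
[ -84.3 -145.7   74.6]
[[np.float64(0.0321), np.float64(-0.0007), np.float64(0.0122), np.float64(-0.02)], [np.float64(0.0321), np.float64(-0.0007), np.float64(0.0121), np.float64(-0.02)], [np.float64(0.006), np.float64(0.008), np.float64(0.03), np.float64(0.0)], [np.float64(0.006), np.float64(0.008), np.float64(0.03), np.float64(0.0)], [np.float64(-0.0), np.float64(0.04), np.float64(0.0), np.float64(0.0)]]
[[np.float64(-0.032), np.float64(-0.0), np.float64(0.0), np.float64(-0.0)]]
```

Emit:
arm_command(
  deltas=[
    [0.032,0,0.012,0],
    [0.032,0,0.012,0],
    [0.008,0.008,0.03,0],
    [0.008,0.008,0.03,0],
    [0,0.038,0,0],
  ],
)

```text
time: 9.75
tool_pos: [576.4, -109.4, 25.0]
tcp_rot: [-1.557, -0.002, -1.744]
contact_force: [1.1, 1.2, -0.8]
grip_width: 0.2
```

Emit:
arm_command(
  deltas=[
    [-0.015,0,0,0],
    [-0.006,0,0,0],
    [-0.005,0,0,0],
    [-0.005,0,0,0],
    [-0.004,0,0,0],
  ],
)

```text
time: 10.25
tool_pos: [576.4, -71.4, 23.1]
tcp_rot: [-1.568, -0.001, -1.741]
contact_force: [-0.7, -4.9, 1.7]
grip_width: 0.6
```

Emit:
arm_command(
  deltas=[
    [-0.003,0,0,0],
    [-0.003,0,0,0],
    [-0.002,0,0,0],
  ],
)

```text
time: 10.55
tool_pos: [576.5, -67.2, 23.2]
tcp_rot: [-1.571, -0.006, -1.741]
contact_force: [-10.1, -26.1, 9.0]
grip_width: 0.7
```

```bash
python3 - <<'E'
from h import *
st();print(inS(bot.get_obs()['tool_pos']))
E
```

```text
t 10.55 [576.5 -67.2  23.2] th -0.17 F [-10.1 -26.1   9. ] w 0.7 q [-0.24  0.68  1.6  -0.01  0.86 -0.07]
[   1.2 -186.2   23.2]
```

Emit:
arm_command(
  deltas=[
    [0.01,0,0,0],
    [0.02,-0.02,0,0],
    [0,-0.048,0,0],
    [0,-0.048,0,0],
    [0,-0.048,0,0],
  ],
  claw=100,
)

```text
time: 11.05
tool_pos: [571.7, -92.7, 187.8]
tcp_rot: [-1.57, 0.001, -1.742]
contact_force: [1.1, -0.9, -0.6]
grip_width: 35.7
```

```bash
python3 - <<'E'
from h import *
st();p=cap('top','t3.png')
a=p['img'][120:300,200:400]
cv2.imwrite('pics/c3.png',np.clip(cv2.resize(a,(667,600),interpolation=2).astype(float)**.7*255**.3,0,255).astype(np.uint8)[:,:,::-1])
print([((proj(p,S(*l,40)[:3])[0]-[200,120])*3.333).round() for l in [(-90,-175),(90,-175),(90,-15),(-90,-15)]])
plan([(560,-80,300,-.171),(490,60,300,.9),(519,108.5,270,1.4),(519,108.5,205,1.4)],45,8.5)
E
```

```text
t 11.05 [571.7 -92.7 187.8] th -0.172 F [ 1.1 -0.9 -0.6] w 35.7 q [-0.29  0.48  1.44  0.    1.22 -0.12]
[array([440., 442.]), array([476., 212.]), array([272., 176.]), array([231., 405.])]
[[np.float64(-0.0036), np.float64(-0.0344), np.float64(-0.0059), np.float64(-0.01)], [np.float64(-0.0036), np.float64(-0.0344), np.float64(-0.0059), np.float64(-0.01)], [np.float64(-0.0036), np.float64(-0.0344), np.float64(-0.0059), np.float64(-0.01)], [np.float64(-0.0158), np.float64(-0.0), np.float64(-0.0116), np.float64(-7.67)], [np.float64(-0.0172), np.float64(-0.0), np.float64(-0.0094), np.float64(-7.67)]]
[[np.float64(-0.0183), np.float64(-0.0), np.float64(-0.007), np.float64(-7.67)], [np.float64(-0.019), np.float64(-0.0), np.float64(-0.0045), np.float64(-7.67)], [np.float64(-0.0195), np.float64(-0.0), np.float64(-0.0019), np.float64(-7.67)], [np.float64(-0.0196), np.float64(-0.0), np.float64(0.0007), np.float64(-7.67)], [np.float64(-0.0193), np.float64(-0.0), np.float64(0.0033), np.float64(-7.67)]]
[[np.float64(-0.0187), np.float64(-0.0), np.float64(0.0058), np.float64(-7.67)], [np.float64(-0.0019), np.float64(0.0075), np.float64(0.014), np.float64(-7.16)], [np.float64(-0.0001), np.float64(0.0075), np.float64(0.0141), np.float64(-7.16)], [np.float64(0.0017), np.float64(0.0075), np.float64(0.014), np.float64(-7.16)], [np.float64(0.0034), np.float64(0.0075), np.float64(0.0137), np.float64(-7.16)]]
[[np.float64(0.0), np.float64(0.0325), np.float64(0.0), np.float64(0.0)], [np.float64(0.0), np.float64(0.0325), np.float64(0.0), np.float64(0.0)]]
```

View pics/c3.png

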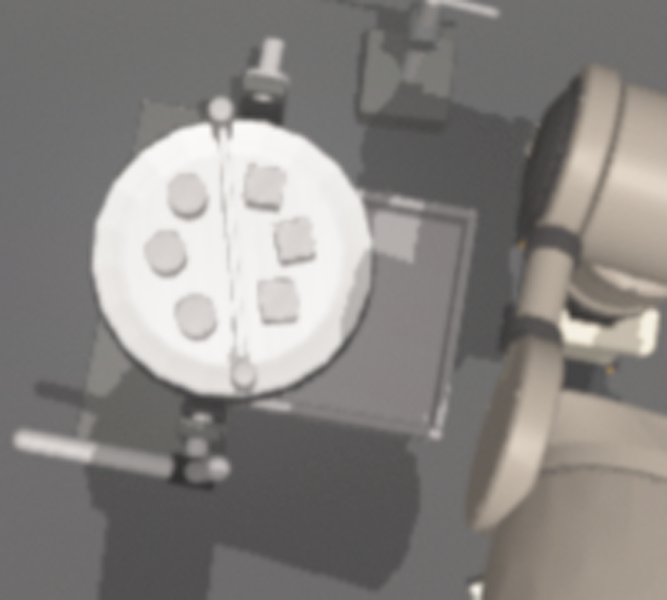

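The tray sits as wanted: its corners are at (438,436) and (476,212), against predicted (440,442) and (476,212). Next is the peg.

Emit:
arm_command(
  deltas=[
    [-0.004,-0.034,-0.006,0],
    [-0.004,-0.034,-0.006,0],
    [-0.004,-0.034,-0.006,0],
    [-0.016,0,-0.012,-7.7],
    [-0.017,0,-0.009,-7.7],
  ],
)

```text
time: 11.6
tool_pos: [538.9, -42.4, 289.1]
tcp_rot: [-1.567, 0.0, -1.468]
contact_force: [0.0, 0.4, -0.1]
grip_width: 55.8
```

Emit:
arm_command(
  deltas=[
    [-0.018,0,-0.007,-7.7],
    [-0.019,0,-0.004,-7.7],
    [-0.02,0,-0.002,-7.7],
    [-0.02,0,0.001,-7.7],
    [-0.019,0,0.003,-7.7],
  ],
)

```text
time: 12.1
tool_pos: [494.7, 46.0, 287.9]
tcp_rot: [-1.569, 0.0, -0.796]
contact_force: [0.6, 0.2, -0.4]
grip_width: 55.8
```

Emit:
arm_command(
  deltas=[
    [-0.019,0,0.006,-7.7],
    [-0.002,0,0.014,-7.2],
    [0,0,0.014,-7.2],
    [0.002,0,0.014,-7.2],
    [0.003,0,0.014,-7.2],
  ],
)

```text
time: 12.6
tool_pos: [515.1, 112.4, 287.9]
tcp_rot: [-1.57, -0.0, -0.159]
contact_force: [0.3, 0.3, 0.3]
grip_width: 56.1
```

Emit:
arm_command(
  deltas=[
    [0,0,0,0],
  ],
)

```text
time: 12.7
tool_pos: [515.3, 112.9, 287.6]
tcp_rot: [-1.569, -0.0, -0.161]
contact_force: [0.3, 0.3, 0.4]
grip_width: 56.1
```

```bash
python3 - <<'E'
from h import *
st();p=cap('wrist','w4.png');print(proj(p,[[519.3,108.5,213],[694.8,124,213],[607,116,157]]).round())
print(find(p,'peg_a',2),find(p,'dish'))
plan([(519,108.5,265,1.4),(519,108.5,205,1.4)],40,8.5)
E
```

```text
t 12.7 [515.3 112.9 287.6] th 1.409 F [0.3 0.3 0.4] w 56.1 q [ 0.07  0.31  1.42  0.    1.41 -1.34]
[[277. 230.]
 [328. 415.]
 [301. 296.]]
[(array([550., 113., 152.]), 0.88)] [(array([553., 114., 155.]), 0.96)]
[[np.float64(0.0048), np.float64(0.0227), np.float64(-0.0019), np.float64(0.21)], [np.float64(0.0), np.float64(0.03), np.float64(0.0), np.float64(-0.0)], [np.float64(0.0), np.float64(0.03), np.float64(0.0), np.float64(-0.0)]]
```

View pics/w4.png

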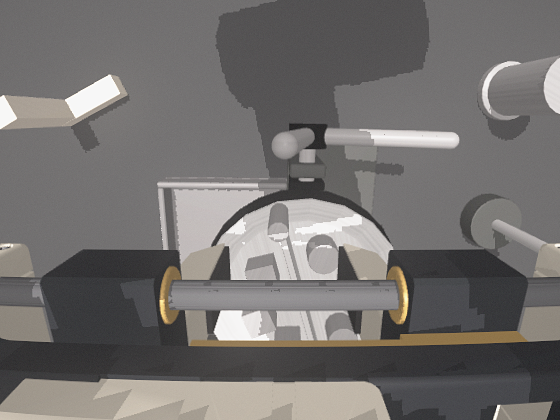

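```bash
python3 - <<'E'
from h import *
p=cap('wrist');print(p['c2w'][:3,3])
print(proj(p,[[519.3,108.5,213],[519.3,108.5,150],S(-150,-20,263)[:3],S(-150,113,170)[:3]]).round())
g=p['img'][180:290,230:360];cv2.imwrite('pics/c5.png',cv2.resize(g,(780,600*110//100 if 0 else 600),interpolation=2)[:,:,::-1])
E
```

```text
[443.74618854 123.60901709 438.03625754]
[[280. 230.]
 [281. 208.]
 [285. 143.]
 [450. 137.]]
```

View pics/c5.png

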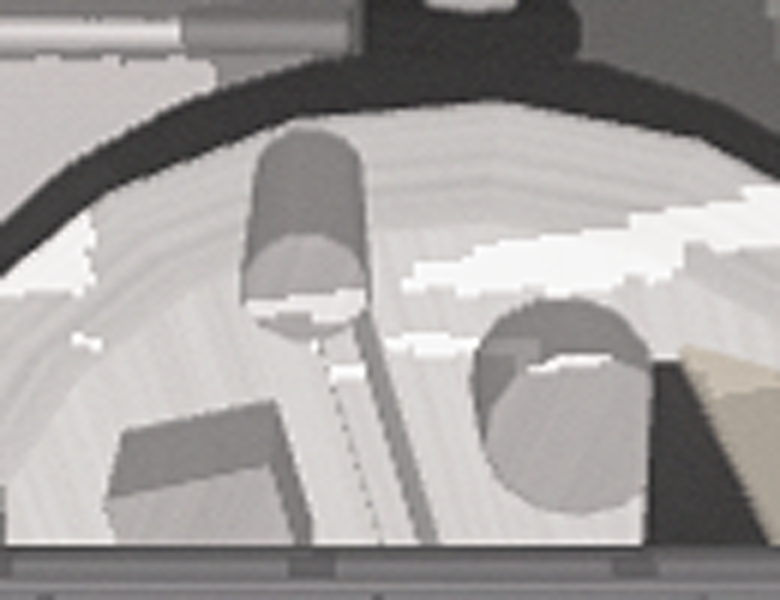

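The peg top is at crop (305,287), which is px (281,233), against a prediction of (280,230). So the model holds, and I descend and grip.

Emit:
arm_command(
  deltas=[
    [0.005,0.023,-0.002,0],
    [0,0.03,0,0],
    [0,0.03,0,0],
    [0,0,0,0],
  ],
)

```text
time: 13.3
tool_pos: [517.1, 107.8, 201.3]
tcp_rot: [-1.572, 0.008, -0.167]
contact_force: [-0.9, 0.1, 0.3]
grip_width: 55.8
```

Emit:
arm_command(
  deltas=[
    [0,0,0,0],
    [0,0,0,0],
    [0,0,0,0],
    [0,0,0,0],
    [0,0,0,0],
  ],
  claw=255,
)

```text
time: 13.8
tool_pos: [519.8, 108.6, 205.4]
tcp_rot: [-1.57, -0.001, -0.164]
contact_force: [0.6, -0.7, 0.7]
grip_width: 20.4
```

Emit:
arm_command(
  deltas=[
    [0,0,0,0],
    [0,0,0,0],
    [0,0,0,0],
  ],
)

```text
time: 14.1
tool_pos: [519.7, 108.6, 205.1]
tcp_rot: [-1.571, -0.001, -0.164]
contact_force: [-1.2, -0.5, 3.7]
grip_width: 14.9
```

```bash
python3 - <<'E'
from h import *
st();o=bot.get_obs();x=np.array(o['tool_pos']);c=np.array([607,116.4]);a0=np.arctan2(*(x[:2]-c)[::-1])%(2*np.pi);print(a0,np.linalg.norm(x[:2]-c))
th=np.arctan2(toolT(o)[1,2],toolT(o)[0,2])
a1=2*np.pi-.171;n=24
A=np.linspace(a0,a1,n+1);P=c+88*np.c_[np.cos(A),np.sin(A)];P[0]=x[:2]
D=np.diff(P,axis=0);s,cc=np.sin(th),np.cos(th)
rows=[[round(float(d[0]*s-d[1]*cc)/1e3,4),0,round(float(d[0]*cc+d[1]*s)/1e3,4),0] for d in D]
for i in range(0,n,5):print(rows[i:i+5])
E
```

```text
t 14.1 [519.7 108.6 205.1] th 1.406 F [-1.2 -0.5  3.7] w 14.9 q [ 0.06  0.38  1.56  0.    1.21 -1.34]
3.230694459387766 87.62611101368306
[[0.0029, 0, -0.0101, 0], [0.0044, 0, -0.0096, 0], [0.0056, 0, -0.009, 0], [0.0066, 0, -0.0083, 0], [0.0075, 0, -0.0074, 0]]
[[0.0084, 0, -0.0064, 0], [0.0091, 0, -0.0054, 0], [0.0097, 0, -0.0043, 0], [0.0101, 0, -0.0031, 0], [0.0104, 0, -0.0019, 0]]
[[0.0105, 0, -0.0006, 0], [0.0105, 0, 0.0007, 0], [0.0104, 0, 0.0019, 0], [0.0101, 0, 0.0032, 0], [0.0096, 0, 0.0043, 0]]
[[0.009, 0, 0.0055, 0], [0.0083, 0, 0.0065, 0], [0.0075, 0, 0.0075, 0], [0.0065, 0, 0.0083, 0], [0.0055, 0, 0.009, 0]]
[[0.0044, 0, 0.0096, 0], [0.0032, 0, 0.0101, 0], [0.002, 0, 0.0104, 0], [0.0007, 0, 0.0105, 0]]
```

Emit:
arm_command(
  deltas=[
    [0.003,0,-0.01,0],
    [0.0044,0,-0.0096,0],
    [0.0056,0,-0.009,0],
    [0.0066,0,-0.0083,0],
    [0.0075,0,-0.0074,0],
  ],
)

```text
time: 14.6
tool_pos: [539.1, 60.7, 205.0]
tcp_rot: [-1.569, 0.0, -0.164]
contact_force: [-0.3, 6.1, 3.2]
grip_width: 14.9
```

Emit:
arm_command(
  deltas=[
    [0.0084,0,-0.0064,0],
    [0.0091,0,-0.0054,0],
    [0.0097,0,-0.0043,0],
    [0.0101,0,-0.0031,0],
    [0.0104,0,-0.0019,0],
  ],
)

```text
time: 15.1
tool_pos: [582.5, 31.3, 204.8]
tcp_rot: [-1.571, 0.002, -0.164]
contact_force: [-4.5, 1.3, 4.8]
grip_width: 14.9
```

Emit:
arm_command(
  deltas=[
    [0.0105,0,-0.0006,0],
    [0.0105,0,0.0007,0],
    [0.0104,0,0.0019,0],
    [0.0101,0,0.0032,0],
    [0.0096,0,0.0043,0],
  ],
)

```text
time: 15.6
tool_pos: [635.3, 29.3, 205.2]
tcp_rot: [-1.576, -0.001, -0.165]
contact_force: [-2.5, -10.8, 5.5]
grip_width: 14.2
```

Emit:
arm_command(
  deltas=[
    [0.009,0,0.0055,0],
    [0.0083,0,0.0065,0],
    [0.0075,0,0.0075,0],
    [0.0065,0,0.0083,0],
    [0.0055,0,0.009,0],
  ],
)

```text
time: 16.1
tool_pos: [682.4, 53.9, 207.2]
tcp_rot: [-1.582, -0.015, -0.169]
contact_force: [13.5, -27.5, 3.2]
grip_width: 9.8
```

Emit:
arm_command(
  deltas=[
    [0.0044,0,0.0096,0],
    [0.0032,0,0.0101,0],
    [0.002,0,0.0104,0],
    [0.0007,0,0.0105,0],
    [0,0,0,0],
  ],
)

```text
time: 16.6
tool_pos: [706.9, 91.9, 207.8]
tcp_rot: [-1.577, -0.034, -0.17]
contact_force: [43.5, -20.8, -4.9]
grip_width: 3.1
```

```bash
python3 - <<'E'
from h import *
st();x=inS(bot.get_obs()['tool_pos']);print(x,np.arctan2(x[1],x[0]))
E
```

```text
t 16.6 [706.9  91.9 207.8] th 1.4 F [ 43.5 -20.8  -4.9] w 3.1 q [ 0.03  0.7   0.99 -0.01  1.42 -1.37]
[102.6  -7.2 207.8] -0.07006058263845544
```

Emit:
arm_command(
  deltas=[
    [0.014,0,0,0],
    [0,-0.02,0,0],
    [0,-0.045,0,0],
    [0,-0.03,0,0],
  ],
)

```text
time: 17.0
tool_pos: [708.4, 97.9, 301.3]
tcp_rot: [-1.571, -0.002, -0.166]
contact_force: [1.1, 1.2, 0.4]
grip_width: 0.3
```

```bash
python3 - <<'E'
from h import *
st();p=cap('top','t6.png');s=cap('side','s6.png')
a=p['img'][110:270,190:360];b=s['img'][100:310,170:370]
C=np.zeros((540,800,3),np.uint8);C[:400,:400]=0
A=cv2.resize(a,None,fx=400/170,fy=400/170,interpolation=2);B=cv2.resize(b,None,fx=2,fy=2,interpolation=2)
C[:A.shape[0],:400]=A;C[:B.shape[0],400:]=B
cv2.imwrite('pics/c6.png',np.clip(C.astype(float)**.7*255**.3,0,255).astype(np.uint8)[:480,:,::-1])
for n in('peg_a','roller1','block1'):print(n,find(p,n,3),find(s,n,3))
E
```

```text
t 17.0 [708.4  97.9 301.3] th 1.405 F [1.1 1.2 0.4] w 0.3 q [ 0.03  0.71  0.74 -0.    1.7  -1.37]
peg_a [(array([592., 193., 153.]), 0.89)] [(array([601., 127., 156.]), 0.93)]
roller1 [] [(array([592.,  82., 176.]), 0.51), (array([559.,  97., 182.]), 0.48)]
block1 [] [(array([610., 163., 176.]), 0.78), (array([646., 141., 176.]), 0.69), (array([603., 129., 153.]), 0.68)]
```

View pics/c6.png

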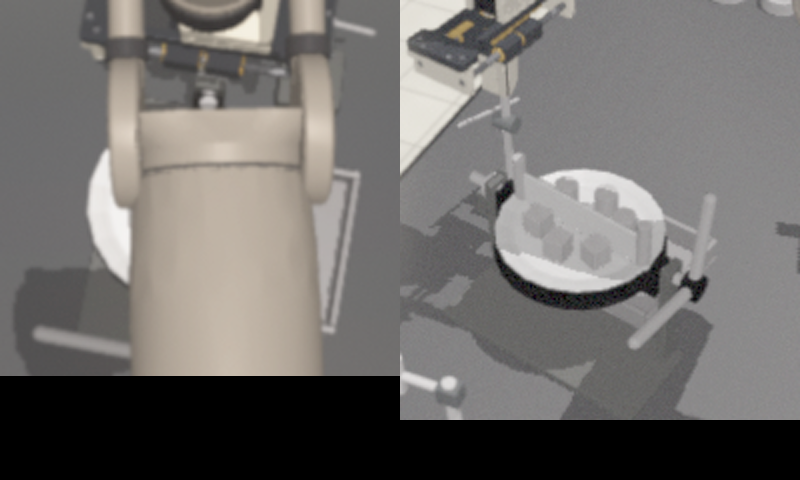

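```bash
python3 - <<'E'
from h import *
s=cap('side')
P=inS(atz(s,(229.5,179.5),213));Q=inS(atz(s,(292,213.5),213));print(P,Q,np.arctan2(*(P-Q)[1::-1]),np.linalg.norm(P-Q))
for a in(0,-.1,-.2,-.3):print(a,proj(s,[S(88*np.cos(a),88*np.sin(a),213)[:3],S(-88*np.cos(a),-88*np.sin(a),213)[:3]]).round(1).tolist())
st()
E
```

```text
[ 85.3  -1.7 213. ] [-89.4   9.  213. ] -0.06117143903307802 175.02736928834872
0 [[228.1, 179.5], [293.8, 210.8]]
-0.1 [[230.7, 177.4], [291.3, 213.1]]
-0.2 [[233.5, 175.6], [288.5, 215.2]]
-0.3 [[236.5, 173.9], [285.4, 217.2]]
t 17.45 [707.3  99.  298. ] th 1.406 F [-0.2 -0.9  0.4] w 0.4 q [ 0.03  0.71  0.74 -0.    1.7  -1.37]
```

```bash
python3 - <<'E'
from h import *
plan([S(90,-52,290,1.4),S(90,-52,196,1.4),S(90,-38,196,1.4),S(90,-27,196,1.4)],45,8.5)
E
```

```text
[[np.float64(-0.0061), np.float64(0.004), np.float64(-0.0259), np.float64(0.18)], [np.float64(-0.006), np.float64(0.004), np.float64(-0.0259), np.float64(0.18)], [np.float64(0.0), np.float64(0.0313), np.float64(0.0), np.float64(-0.0)], [np.float64(0.0), np.float64(0.0313), np.float64(0.0), np.float64(-0.0)], [np.float64(0.0), np.float64(0.0313), np.float64(0.0), np.float64(-0.0)]]
[[np.float64(0.0), np.float64(-0.0), np.float64(0.014), np.float64(-0.0)], [np.float64(0.0), np.float64(-0.0), np.float64(0.011), np.float64(-0.0)]]
```

Emit:
arm_command(
  deltas=[
    [-0.006,0.004,-0.026,0.2],
    [-0.006,0.004,-0.026,0.2],
    [0,0.031,0,0],
    [0,0.031,0,0],
    [0,0.031,0,0],
  ],
)

```text
time: 17.95
tool_pos: [686.8, 49.5, 197.2]
tcp_rot: [-1.571, 0.0, -0.172]
contact_force: [-0.1, -0.7, 0.4]
grip_width: 0.4
```

Emit:
arm_command(
  deltas=[
    [0,0,0,0],
    [0,0,0.01,0],
    [0,0,0.005,0],
    [0,0,0.003,0],
    [0,0,0.003,0],
  ],
)

```text
time: 18.45
tool_pos: [691.3, 71.3, 200.2]
tcp_rot: [-1.57, -0.002, -0.171]
contact_force: [-0.3, -0.7, -0.3]
grip_width: 0.3
```

```bash
python3 - <<'E'
from h import *
st();print(inS(bot.get_obs()['tool_pos']))
E
```

```text
t 18.45 [691.3  71.3 200.2] th 1.4 F [-0.3 -0.7 -0.3] w 0.3 q [-0.01  0.69  1.03  0.    1.42 -1.41]
[ 90.8 -30.2 200.2]
```

Emit:
arm_command(
  deltas=[
    [0,0,0.003,0],
    [0,0,0.003,0],
    [0,0,0,0],
  ],
)

```text
time: 18.75
tool_pos: [691.8, 76.9, 198.9]
tcp_rot: [-1.57, -0.0, -0.171]
contact_force: [-0.8, -0.4, -0.1]
grip_width: 0.8
```

Emit:
arm_command(
  deltas=[
    [0,0,0.003,0],
    [0,0,0,0],
  ],
)

```text
time: 18.95
tool_pos: [692.3, 79.8, 198.7]
tcp_rot: [-1.571, 0.0, -0.171]
contact_force: [0.7, 0.2, -0.2]
grip_width: 0.1
```

```bash
python3 - <<'E'
from h import *
st();print(inS(bot.get_obs()['tool_pos']))
s=cap('side','s7.png');p=cap('top')
C=np.clip(cv2.resize(s['img'][160:290,200:330],(780,780),interpolation=2)[:600].astype(float)**.7*255**.3,0,255).astype(np.uint8)
cv2.imwrite('pics/c7.png',C[:,:,::-1])
E
```

```text
t 18.95 [692.3  79.8 198.7] th 1.4 F [ 0.7  0.2 -0.2] w 0.1 q [ 0.    0.7   1.03  0.    1.42 -1.39]
[ 90.3 -21.7 198.7]
```

View pics/c7.png

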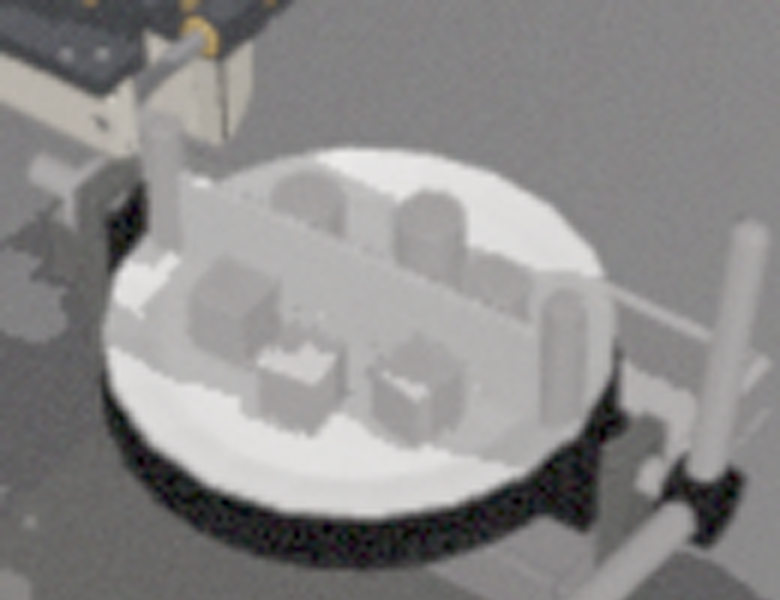

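Pegs in the side view are at (163,125) and (565,297), i.e. px (227.2,180.8) and (294.2,209.5). That puts the dish about 0.03 rad from aligned, with rollers on the pouring side and blocks behind. Now the lever.

```bash
python3 - <<'E'
from h import *
plan([S(90,-45,205,1.4),S(80,-40,295,1.4),S(-60,40,305,2.4),S(-150,45,300,2.971),S(-150,45,255,2.971)],42,8.4)
E
```

```text
[[np.float64(-0.0003), np.float64(-0.0064), np.float64(-0.0231), np.float64(-0.03)], [np.float64(-0.0033), np.float64(-0.03), np.float64(0.0017), np.float64(-0.0)], [np.float64(-0.0033), np.float64(-0.03), np.float64(0.0017), np.float64(-0.0)], [np.float64(-0.0033), np.float64(-0.03), np.float64(0.0017), np.float64(-0.0)], [np.float64(-0.02), np.float64(-0.0014), np.float64(0.0114), np.float64(-8.19)]]
[[np.float64(-0.0182), np.float64(-0.0014), np.float64(0.0142), np.float64(-8.19)], [np.float64(-0.016), np.float64(-0.0014), np.float64(0.0166), np.float64(-8.19)], [np.float64(-0.0134), np.float64(-0.0014), np.float64(0.0187), np.float64(-8.19)], [np.float64(-0.0106), np.float64(-0.0014), np.float64(0.0204), np.float64(-8.19)], [np.float64(-0.0076), np.float64(-0.0014), np.float64(0.0217), np.float64(-8.19)]]
[[np.float64(-0.0044), np.float64(-0.0014), np.float64(0.0226), np.float64(-8.19)], [np.float64(-0.0111), np.float64(0.0012), np.float64(0.0196), np.float64(-8.18)], [np.float64(-0.0082), np.float64(0.0012), np.float64(0.021), np.float64(-8.18)], [np.float64(-0.0051), np.float64(0.0012), np.float64(0.0219), np.float64(-8.18)], [np.float64(-0.002), np.float64(0.0012), np.float64(0.0224), np.float64(-8.18)]]
[[np.float64(0.0), np.float64(0.0225), np.float64(0.0), np.float64(0.0)], [np.float64(0.0), np.float64(0.0225), np.float64(0.0), np.float64(0.0)]]
```

Emit:
arm_command(
  deltas=[
    [0,-0.006,-0.023,0],
    [-0.003,-0.03,0.002,0],
    [-0.003,-0.03,0.002,0],
    [-0.003,-0.03,0.002,0],
    [-0.02,-0.002,0.011,-8.2],
  ],
)

```text
time: 19.55
tool_pos: [664.8, 77.2, 301.1]
tcp_rot: [-1.571, -0.008, -0.029]
contact_force: [0.0, 0.7, 0.3]
grip_width: 0.4
```

Emit:
arm_command(
  deltas=[
    [-0.018,-0.001,0.014,-8.2],
    [-0.016,-0.001,0.017,-8.2],
    [-0.013,-0.001,0.019,-8.2],
    [-0.011,-0.001,0.02,-8.2],
    [-0.008,-0.001,0.022,-8.2],
  ],
)

```text
time: 20.05
tool_pos: [572.8, 152.3, 301.8]
tcp_rot: [-1.571, -0.0, 0.693]
contact_force: [0.1, 0.0, 0.1]
grip_width: 0.3
```

Emit:
arm_command(
  deltas=[
    [-0.004,-0.001,0.023,-8.2],
    [-0.011,0,0.02,-8.2],
    [-0.008,0,0.021,-8.2],
    [-0.005,0,0.022,-8.2],
    [-0.002,0,0.022,-8.2],
  ],
)

```text
time: 20.55
tool_pos: [467.3, 187.8, 302.8]
tcp_rot: [-1.571, -0.0, 1.409]
contact_force: [-0.4, 0.1, 0.0]
grip_width: 0.7
```

Emit:
arm_command(
  deltas=[
    [0,0,0,0],
  ],
)

```text
time: 20.65
tool_pos: [466.5, 188.2, 303.4]
tcp_rot: [-1.571, -0.0, 1.407]
contact_force: [-0.7, 0.1, -0.1]
grip_width: 0.7
```

```bash
python3 - <<'E'
from h import *
st();x=inS(bot.get_obs()['tool_pos']);print(x)
r=95;a=np.radians(np.linspace(10,82,25))
Y=-r*np.sin(a)+7*np.cos(a)+9.5-4*np.cos(a);Z=150+r*np.cos(a)+7*np.sin(a)+8-4*np.sin(a)
print(Y.round(1)[[0,-1]],Z.round(1)[[0,-1]])
q=np.c_[np.diff(Y),-np.diff(Z)].round(1)
for i in range(0,len(q),5):print(q[i:i+5].tolist())
plan([S(-150,30,Z[0],2.971),S(-150,Y[0],Z[0],2.971)],42,8)
E
```

```text
t 20.65 [466.5 188.2 303.4] th 2.977 F [-0.7  0.1 -0.1] w 0.7 q [ 0.23  0.26  1.46  0.    1.43 -2.75]
[-150.7   46.8  303.4]
[ -4.  -84.2] [252.1 174.2]
[[-4.9, 0.8], [-4.9, 1.1], [-4.8, 1.3], [-4.7, 1.6], [-4.6, 1.8]]
[[-4.5, 2.1], [-4.4, 2.3], [-4.3, 2.5], [-4.1, 2.8], [-4.0, 3.0]]
[[-3.8, 3.2], [-3.7, 3.4], [-3.5, 3.6], [-3.3, 3.7], [-3.1, 3.9]]
[[-2.9, 4.1], [-2.7, 4.2], [-2.4, 4.3], [-2.2, 4.5], [-2.0, 4.6]]
[[-1.7, 4.7], [-1.5, 4.8], [-1.2, 4.8], [-1.0, 4.9]]
[[np.float64(-0.0084), np.float64(0.0256), np.float64(-0.0003), np.float64(0.18)], [np.float64(-0.0084), np.float64(0.0256), np.float64(-0.0003), np.float64(0.18)], [np.float64(-0.034), np.float64(-0.0), np.float64(0.0), np.float64(-0.0)]]
```

Emit:
arm_command(
  deltas=[
    [-0.008,0.026,0,0],
    [-0.009,0.025,0,0],
    [-0.015,0,0,0],
    [-0.01,0,0,0],
    [-0.009,0,0,0],
  ],
)

```text
time: 21.15
tool_pos: [460.7, 137.8, 252.8]
tcp_rot: [-1.572, -0.004, 1.401]
contact_force: [1.2, 11.1, -4.9]
grip_width: 0.4
```

Emit:
arm_command(
  deltas=[
    [-0.005,0.001,0,0],
    [-0.005,0.001,0,0],
    [-0.005,0.001,0,0],
    [-0.005,0.002,0,0],
    [-0.005,0.002,0,0],
  ],
)

```text
time: 21.65
tool_pos: [456.5, 114.3, 246.3]
tcp_rot: [-1.573, -0.005, 1.402]
contact_force: [-0.4, 9.9, -0.7]
grip_width: 0.3
```

Pushing works, at about 10 N. I continue along the arc.

Emit:
arm_command(
  deltas=[
    [-0.0045,0.002,0,0],
    [-0.0044,0.0023,0,0],
    [-0.0043,0.0025,0,0],
    [-0.0041,0.0028,0,0],
    [-0.004,0.003,0,0],
  ],
)

```text
time: 22.15
tool_pos: [452.9, 93.2, 233.8]
tcp_rot: [-1.573, -0.005, 1.402]
contact_force: [-1.7, 9.0, 2.6]
grip_width: 0.4
```

Emit:
arm_command(
  deltas=[
    [-0.0038,0.0032,0,0],
    [-0.0037,0.0034,0,0],
    [-0.0035,0.0036,0,0],
    [-0.0033,0.0037,0,0],
    [-0.0031,0.0039,0,0],
  ],
)

```text
time: 22.65
tool_pos: [450.5, 75.3, 216.6]
tcp_rot: [-1.575, -0.004, 1.401]
contact_force: [-2.5, 6.7, 7.0]
grip_width: 0.3
```

Emit:
arm_command(
  deltas=[
    [-0.0029,0.0041,0,0],
    [-0.0027,0.0042,0,0],
    [-0.0024,0.0043,0,0],
    [-0.0022,0.0045,0,0],
    [-0.002,0.0046,0,0],
  ],
)

```text
time: 23.15
tool_pos: [448.3, 63.1, 194.9]
tcp_rot: [-1.574, -0.003, 1.401]
contact_force: [-2.9, 6.5, 7.9]
grip_width: 0.3
```

Emit:
arm_command(
  deltas=[
    [-0.0017,0.0047,0,0],
    [-0.0015,0.0045,0,0],
  ],
)

```text
time: 23.35
tool_pos: [447.8, 59.9, 185.6]
tcp_rot: [-1.574, -0.003, 1.401]
contact_force: [-2.7, 5.7, 8.5]
grip_width: 0.1
```

```bash
python3 - <<'E'
from h import *
st();print(inS(bot.get_obs()['tool_pos']))
E
```

```text
t 23.35 [447.8  59.9 185.6] th 2.972 F [-2.7  5.7  8.5] w 0.1 q [-0.04  0.26  1.79  0.    1.09 -3.01]
[-147.3  -82.9  185.6]
```

Emit:
arm_command(
  deltas=[
    [-0.001,0.004,0,0],
    [-0.001,0.004,0,0],
    [0,0.003,0,0],
  ],
)

```text
time: 23.65
tool_pos: [447.9, 58.6, 179.4]
tcp_rot: [-1.577, -0.004, 1.401]
contact_force: [-23.8, 9.9, 74.3]
grip_width: 0.6
```

Emit:
arm_command(
  deltas=[
    [0,0.003,0,0],
    [0,0,0,0],
  ],
)

```text
time: 23.85
tool_pos: [448.0, 58.7, 179.2]
tcp_rot: [-1.58, -0.004, 1.402]
contact_force: [-26.9, 9.6, 76.8]
grip_width: 0.4
```

Emit:
arm_command(
  deltas=[
    [0,-0.01,0,0],
    [0,-0.02,0,0],
    [0,-0.04,0,0],
    [-0.01,-0.045,0,0],
    [-0.01,-0.03,0,0],
  ],
)

```text
time: 24.35
tool_pos: [444.0, 36.9, 319.1]
tcp_rot: [-1.577, -0.0, 1.402]
contact_force: [0.8, 0.1, -0.0]
grip_width: 0.5
```

```bash
python3 - <<'E'
from h import *
st();p=cap('top','t8.png');s=cap('side','s8.png')
a=p['img'][110:290,210:380];b=s['img'][130:320,180:350]
C=np.zeros((448,800,3),np.uint8)
A=cv2.resize(a,None,fx=400/170,fy=400/170,interpolation=2);B=cv2.resize(b,None,fx=400/170,fy=400/170,interpolation=2)
C[:A.shape[0],:400]=A;C[:B.shape[0],400:]=B
cv2.imwrite('pics/c8.png',np.clip(C.astype(float)**.7*255**.3,0,255).astype(np.uint8)[:,:,::-1])
for n in('roller1','block1','tray','tip_rod'):print(n,find(p,n,4),find(s,n,4))
E
```

```text
t 24.35 [444.   36.9 319.1] th 2.973 F [ 0.8  0.1 -0. ] w 0.5 q [-0.09  0.13  1.57 -0.    1.43 -3.06]
roller1 [(array([619., -14.,  35.]), 0.42), (array([647.,   9.,   9.]), 0.4)] [(array([545.,  -9.,  34.]), 0.51)]
block1 [(array([561., 118., 178.]), 0.66), (array([640., 100., 176.]), 0.58), (array([601., 108., 178.]), 0.52)] []
tray [(array([644.,  10.,   7.]), 0.66)] [(array([585.,  88.,  27.]), 0.84)]
tip_rod [(array([587., 152., 193.]), 0.63), (array([644.,  10.,   9.]), 0.5), (array([774., -15.,  37.]), 0.43)] [(array([579., 152., 162.]), 0.59)]
```

View pics/c8.png

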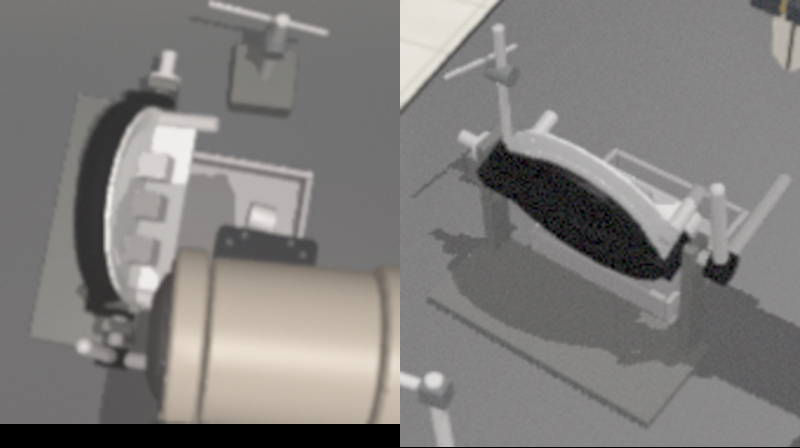

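Fully tipped: the three blocks sit on the divider at (150,165), (148,203) and (140,247), and at least one roller lies in the tray at (262,215).

```bash
python3 - <<'E'
from h import *
x=inS(bot.get_obs()['tool_pos']);print(x)
plan([S(-165,-50,310,1.4),S(-150,-40,305,-.171)],45,8.5)
E
```

```text
[-148.5 -105.5  313.6]
[[np.float64(0.005), np.float64(0.0003), np.float64(0.0015), np.float64(8.2)], [np.float64(0.0048), np.float64(0.0003), np.float64(0.0022), np.float64(8.2)], [np.float64(0.0044), np.float64(0.0003), np.float64(0.0028), np.float64(8.2)], [np.float64(0.004), np.float64(0.0003), np.float64(0.0035), np.float64(8.2)], [np.float64(0.0034), np.float64(0.0003), np.float64(0.004), np.float64(8.2)]]
[[np.float64(0.0028), np.float64(0.0003), np.float64(0.0044), np.float64(8.2)], [np.float64(0.0022), np.float64(0.0003), np.float64(0.0048), np.float64(8.2)], [np.float64(0.0015), np.float64(0.0003), np.float64(0.0051), np.float64(8.2)], [np.float64(0.0007), np.float64(0.0003), np.float64(0.0052), np.float64(8.2)], [np.float64(-0.0), np.float64(0.0003), np.float64(0.0053), np.float64(8.2)]]
[[np.float64(-0.0008), np.float64(0.0003), np.float64(0.0052), np.float64(8.2)], [np.float64(0.0014), np.float64(0.0005), np.float64(0.0009), np.float64(8.18)], [np.float64(0.0012), np.float64(0.0005), np.float64(0.0011), np.float64(8.18)], [np.float64(0.0011), np.float64(0.0005), np.float64(0.0013), np.float64(8.18)], [np.float64(0.0009), np.float64(0.0005), np.float64(0.0014), np.float64(8.18)]]
[[np.float64(0.0007), np.float64(0.0005), np.float64(0.0015), np.float64(8.18)], [np.float64(0.0004), np.float64(0.0005), np.float64(0.0016), np.float64(8.18)], [np.float64(0.0002), np.float64(0.0005), np.float64(0.0016), np.float64(8.18)], [np.float64(-0.0), np.float64(0.0005), np.float64(0.0016), np.float64(8.18)], [np.float64(-0.0003), np.float64(0.0005), np.float64(0.0016), np.float64(8.18)]]
[[np.float64(-0.0005), np.float64(0.0005), np.float64(0.0016), np.float64(8.18)], [np.float64(-0.0007), np.float64(0.0005), np.float64(0.0015), np.float64(8.18)]]
```

Emit:
arm_command(
  deltas=[
    [0.005,0,0.0015,8.2],
    [0.005,0,0.002,8.2],
    [0.004,0,0.003,8.2],
    [0.004,0,0.0035,8.2],
    [0.003,0,0.004,8.2],
  ],
)

```text
time: 25.35
tool_pos: [439.3, 63.7, 313.9]
tcp_rot: [-1.57, 0.001, 0.682]
contact_force: [-0.0, 0.8, 0.2]
grip_width: 0.6
```

Emit:
arm_command(
  deltas=[
    [0.003,0,0.004,8.2],
    [0.002,0,0.005,8.2],
    [0.0015,0,0.005,8.2],
    [0.001,0,0.005,8.2],
    [0,0,0.005,8.2],
  ],
)

```text
time: 25.85
tool_pos: [436.8, 89.3, 313.9]
tcp_rot: [-1.571, 0.001, -0.034]
contact_force: [0.9, 0.3, -0.0]
grip_width: 0.4
```

Emit:
arm_command(
  deltas=[
    [-0.001,0,0.005,8.2],
    [0.0015,0.001,0.001,8.2],
    [0.001,0,0.001,8.2],
    [0.001,0.001,0.001,8.2],
    [0.001,0,0.001,8.2],
  ],
)

```text
time: 26.35
tool_pos: [441.5, 96.2, 311.7]
tcp_rot: [-1.572, 0.001, -0.749]
contact_force: [0.3, -0.2, -0.2]
grip_width: 0.8
```

Emit:
arm_command(
  deltas=[
    [0.001,0,0.0015,8.2],
    [0,0.001,0.0015,8.2],
    [0,0,0.0015,8.2],
    [0,0.001,0.0015,8.2],
    [0,0,0.0015,8.2],
  ],
)

```text
time: 26.85
tool_pos: [448.6, 99.3, 309.7]
tcp_rot: [-1.572, 0.0, -1.465]
contact_force: [0.4, 0.2, 0.3]
grip_width: 0.4
```

Emit:
arm_command(
  deltas=[
    [-0.001,0,0.0015,8.2],
    [-0.001,0,0.0015,8.2],
    [0,0,0,0],
  ],
)

```text
time: 27.15
tool_pos: [451.6, 101.4, 309.9]
tcp_rot: [-1.572, -0.0, -1.747]
contact_force: [0.3, 0.5, -0.3]
grip_width: 0.4
```

```bash
python3 - <<'E'
from h import *
st();x=inS(bot.get_obs()['tool_pos']);print(x)
for c in('top','side','wrist'):
    p=cap(c,'x'+c+'.png')
    for n in('roller1','block1'):print(c,n,[(inS(a),f) for a,f in find(p,n,4)])
plan([S(-150,-30,252,-.171),S(-150,4,252,-.171)],42,8)
E
```

```text
t 27.15 [451.6 101.4 309.9] th -0.176 F [ 0.3  0.5 -0.3] w 0.4 q [0.06 0.17 1.54 0.   1.43 0.23]
[-150.6  -41.3  309.9]
top roller1 [(array([ 38.9,  -8. , 173. ]), 0.62)]
top block1 [(array([ -0.5,  -8.7, 180. ]), 0.73), (array([ 30.9,  -8.4, 176. ]), 0.44)]
side roller1 []
side block1 []
wrist roller1 [(array([ -35.5, -129.4,   30. ]), 0.95), (array([   5.4, -119.3,   31. ]), 0.9), (array([  22.4, -112.3,    8. ]), 0.68), (array([  29.7, -125.3,   30. ]), 0.65)]
wrist block1 [(array([ -9.6,  -9.3, 178. ]), 0.84), (array([-47.6,  -6.7, 177. ]), 0.77), (array([ 31. ,  -9.4, 177. ]), 0.72), (array([  22.3, -111.3,    9. ]), 0.19)]
[[np.float64(-0.0058), np.float64(0.0292), np.float64(0.0003), np.float64(-0.09)], [np.float64(-0.0058), np.float64(0.0292), np.float64(0.0003), np.float64(-0.09)], [np.float64(-0.034), np.float64(-0.0), np.float64(0.0), np.float64(-0.0)]]
```

All three rollers are in the tray (stand x = -35, 5 and 30, at z ≈ 30) and all three blocks are on the divider. Next is levelling.

Emit:
arm_command(
  deltas=[
    [-0.006,0.029,0,0],
    [-0.006,0.029,0,0],
    [-0.015,0,0,0],
    [-0.01,0,0,0],
    [-0.009,0,0,0],
  ],
)

```text
time: 28.1
tool_pos: [459.6, 146.0, 252.5]
tcp_rot: [-1.571, -0.003, -1.745]
contact_force: [-0.2, -9.3, -4.1]
grip_width: 0.5
```

Emit:
arm_command(
  deltas=[
    [-0.005,0.001,0,0],
    [-0.005,0.001,0,0],
    [-0.005,0.001,0,0],
    [-0.005,0.002,0,0],
    [-0.005,0.002,0,0],
  ],
)

```text
time: 28.6
tool_pos: [464.0, 169.5, 245.9]
tcp_rot: [-1.57, -0.004, -1.746]
contact_force: [-0.9, -8.1, 0.6]
grip_width: 0.3
```

Emit:
arm_command(
  deltas=[
    [-0.0045,0.002,0,0],
    [-0.0044,0.0023,0,0],
    [-0.0043,0.0025,0,0],
    [-0.0041,0.0028,0,0],
    [-0.004,0.003,0,0],
  ],
)

```text
time: 29.1
tool_pos: [467.9, 190.7, 233.6]
tcp_rot: [-1.569, -0.003, -1.745]
contact_force: [-1.6, -9.0, 3.2]
grip_width: 0.5
```

Emit:
arm_command(
  deltas=[
    [-0.0038,0.0032,0,0],
    [-0.0037,0.0034,0,0],
    [-0.0035,0.0036,0,0],
    [-0.0033,0.0037,0,0],
    [-0.0031,0.0039,0,0],
  ],
)

```text
time: 29.6
tool_pos: [471.2, 208.2, 216.2]
tcp_rot: [-1.569, -0.002, -1.745]
contact_force: [-1.9, -7.5, 4.9]
grip_width: 0.4
```

Emit:
arm_command(
  deltas=[
    [-0.0029,0.0041,0,0],
    [-0.0027,0.0042,0,0],
    [-0.0024,0.0043,0,0],
    [-0.0022,0.0045,0,0],
    [-0.002,0.0046,0,0],
  ],
)

```text
time: 30.1
tool_pos: [473.4, 220.5, 194.7]
tcp_rot: [-1.568, -0.001, -1.745]
contact_force: [-0.8, -7.0, 6.9]
grip_width: 0.5
```

Emit:
arm_command(
  deltas=[
    [-0.0017,0.0047,0,0],
    [-0.0015,0.0045,0,0],
    [0,0,0,0],
  ],
)

```text
time: 30.4
tool_pos: [474.0, 223.9, 185.1]
tcp_rot: [-1.569, -0.001, -1.745]
contact_force: [-0.6, -4.0, 2.8]
grip_width: 0.3
```

Emit:
arm_command(
  deltas=[
    [-0.001,0.003,0,0],
    [0,0.002,0,0],
    [0,0.001,0,0],
  ],
)

```text
time: 30.7
tool_pos: [474.4, 225.1, 180.4]
tcp_rot: [-1.568, 0.0, -1.745]
contact_force: [-4.8, -5.8, 18.8]
grip_width: 0.4
```

Emit:
arm_command(
  deltas=[
    [0,0.0012,0,0],
    [0,0,0,0],
  ],
)

```text
time: 30.9
tool_pos: [474.4, 225.1, 180.3]
tcp_rot: [-1.567, 0.001, -1.745]
contact_force: [-6.7, -6.1, 20.2]
grip_width: 0.4
```

Emit:
arm_command(
  deltas=[
    [0,-0.01,0,0],
    [0,-0.04,0,0],
    [0,-0.045,0,0],
    [-0.03,-0.03,0,0],
    [-0.045,0,0,0],
  ],
)

```text
time: 31.4
tool_pos: [488.8, 299.8, 308.6]
tcp_rot: [-1.561, 0.007, -1.748]
contact_force: [0.5, 0.0, -0.0]
grip_width: 0.3
```

Emit:
arm_command(
  deltas=[
    [-0.045,0,-0.02,0],
    [-0.045,0,-0.02,0],
    [-0.045,0,-0.02,0],
    [-0.045,0,-0.02,0],
    [0,0,0,0],
  ],
)

```text
time: 31.9
tool_pos: [436.1, 496.2, 300.9]
tcp_rot: [-1.573, 0.002, -1.739]
contact_force: [-1.2, -1.0, -1.4]
grip_width: 0.5
```

```bash
python3 - <<'E'
from h import *
st();p=cap('top','t9.png');s=cap('side','s9.png')
a=p['img'][90:310,130:400];b=s['img'][120:320,160:360]
A=cv2.resize(a,(440,359),interpolation=2);B=cv2.resize(b,(360,360),interpolation=2)
C=np.zeros((360,800,3),np.uint8);C[:359,:440]=A;C[:,440:]=B
cv2.imwrite('pics/c9.png',np.clip(C.astype(float)**.7*255**.3,0,255).astype(np.uint8)[:,:,::-1])
for c in(p,s):
  for n in('roller1','block1'):print(n,[(inS(a),f) for a,f in find(c,n,4)])
  for n in('test_cylinder','surface_gauge','ceramic_square','probe_stand','tray'):print(n,find(c,n,1))
  print('rods',proj(c,[S(-150,-20,263)[:3],S(-150,113,170)[:3]]).round(1).tolist())
E
```

```text
t 31.9 [436.1 496.2 300.9] th -0.168 F [-1.2 -1.  -1.4] w 0.5 q [0.73 0.58 0.97 0.   1.6  0.9 ]
roller1 [(array([ -31.7, -133.8,   30. ]), 0.51), (array([   8.7, -120.8,   33. ]), 0.44)]
block1 [(array([ -3.3,  13.1, 178. ]), 0.68), (array([-47.8,  12.5, 176. ]), 0.55)]
test_cylinder [(array([451., 400., 110.]), 0.8)]
surface_gauge [(array([774., -15.,  38.]), 0.59)]
ceramic_square [(array([ 385., -131.,   21.]), 0.81)]
probe_stand [(array([618., 379.,  29.]), 0.85)]
tray [(array([568., -21.,   8.]), 0.58)]
rods [[265.3, 260.8], [207.0, 252.3]]
roller1 []
block1 []
test_cylinder [(array([441., 432.,  89.]), 0.9)]
surface_gauge []
ceramic_square [(array([371., -77.,  27.]), 0.49)]
probe_stand [(array([616., 390.,  31.]), 0.85)]
tray [(array([536.,  60.,  16.]), 0.59)]
rods [[325.5, 199.7], [288.3, 271.1]]
```

View pics/c9.png

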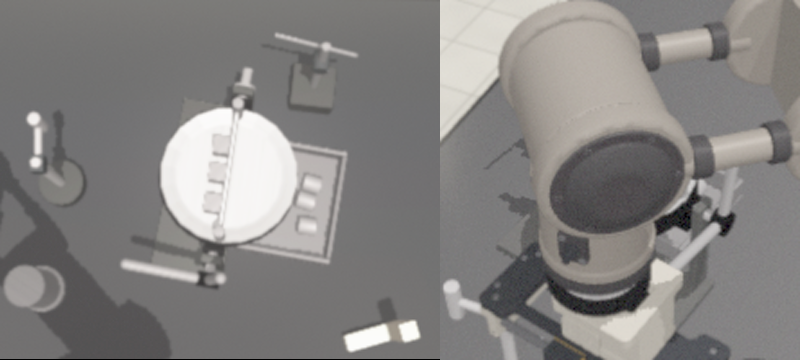

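```bash
python3 -c "
from h import *
st();print(job.close_job())"
```

```text
t 32.7 [439.2 490.4 302. ] th -0.175 F [ 0.   0.1 -0.4] w 0.7 q [0.72 0.57 0.98 0.   1.6  0.9 ]
the job is handed in; nothing more can be done
None
```

The job is done and handed in at 32.7 s. I slid the tray up against the base plate under the pouring side, turned the dish about half a turn by a peg, tipped the table to its stop, then brought it back level.

**Last checks:**
- **Rollers and blocks:** The last top view shows three rollers in the tray, three blocks in the dish and the robot clear. The networks found only two of each in that picture. In the wrist view while tipped they found all three of each.
- **Table level:** The lever rod ends are within about 1 px of their level positions. The last push met 20 N against about 9 N in motion, so the table is on its stop.
- **Other instruments:** In the top view all four are where they started, within network error. In the last side view the arm covered much of the scene. There the surface gauge was not found, and the low-confidence reading for the ceramic square disagreed, 54 mm off in y.

**What did not go cleanly:**
- **Peg grip:** The peg slipped out of the fingers near the end of the turn and the tool read up to about 48 N. I corrected the dish with a light push, leaving it roughly 0.03 rad from aligned.
- **Tipping stop:** The fingers pressed on the lever with about 82 N in all (77 N of it vertical), below the 120 N wrist limit. Both high readings look like finger contacts rather than the gripper's body, but I could not check that directly.

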